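# Snap the dust cap into the oil filler

## Robot

A 6-joint arm with a two-finger parallel gripper is mounted at the origin on the work surface. World frame = base frame: x ahead of the robot, y to its left, z up, the work surface at z = 0. Lengths are in mm, angles in rad, forces in N, time in s.
With the tool pointing down it reaches from about 275 to 825 mm from the base axis. Payload 5.2 kg.
Tool frame: the origin (TCP) lies at the very end of the fingers, on their centre line; the grasp point (between the pads) lies 19 mm behind it; z points along the fingers, y is the direction in which the jaws open and shut (so a half turn about z gives the same grasp; the last joint's range is limited). The gripper opens to 93 mm and grips with 3 to 60 N. Pads are 15 mm wide; open, the fingers measure 128 mm over their backs; the gripper's body (75 mm by 188 mm) begins 65 mm behind the grasp point.
Start: joints at [1.016, 0.259, 1.535, -0, 1.348, -0.203], TCP at [189.502, 516.327, 197.153] pointing down, gripper open.
Joint ranges: [-3.14, 3.14], [-0.91, 2.08], [0.19, 2.58], [-1.22, 4.36], [0.22, 2.71], [-3.12, 3.12]. Speed limits (rad/s): [2.57, 2.57, 3.14, 3.14, 3.14, 3.14].

## Interface

Orientations are given as [roll, pitch, yaw] about the fixed x, y, z axes, in that order (R = Rz(yaw) Ry(pitch) Rx(roll)).
In Python, from bench import robot gives the robot as it stands. The module is installed in compiled form; this text tells all that it offers. Calls block until the motion is done:
- robot.move_ptp(position, orientation): joint-space move of the TCP to a pose.
- robot.move_linear(position, ori=None, speed=150, f_stop=None): straight line of the TCP; ori=None keeps the orientation; speed is the mean speed in mm/s. With f_stop (N) it stops when the force on the tool has changed by that much, and returns True; else False.
- robot.move_j(angles): joint-space move.
- robot.move_gripper(opening): opening from 0.0 (shut) to 1.0 (fully open); the grip force is fixed at half the most; returns when the fingers have stopped.
- robot.sleep(seconds).
- robot.inverse_kinematics(position, orientation): joint angles nearest the present ones, or None.
- robot.get_image(name): name is "side" or "top"; returns a dict with "img" (384x512x3 uint8, blue, green, red), "fovy" (degrees; the focal length in pixels is half the picture's height over the tangent of half this angle, whatever the lens; pixels are square), "cx", "cy" (the principal point, pixels), "eye" and "orientation" of the camera in the world. Camera axes: x right, y down, z forward; pixel columns grow to the right and rows downward; lengths in mm; the calibration is good to about 2 mm. A picture is of the moment at which its call begins. There is no depth.
A pose or a line that the arm cannot do raises robot.MotionError and nothing moves.
- robot.hand_in(): hands the job in, once; it reports no verdict.
Readings, each from a call of its own:
- robot.current_t(): time.
- robot.current_qpos(): joint angles.
- robot.current_joint_vel(): joint speeds.
- robot.current_joint_efforts(): joint torques, N m.
- robot.current_tcp_pos(): TCP position.
- robot.current_eef_rot(): TCP orientation.
- robot.current_contact_force(): force on the tool from outside, world axes, zero at the start.
- robot.current_ft_torque(): the same for the moment, N m.
- robot.current_gripper_width(): opening from 0.0 (shut) to 1.0 (fully open).
Only numpy, scipy, OpenCV 4.12 (cv2) and the standard library are available. Lean on these libraries where they do the work, as an engineer would, in place of code of your own. Each camera call takes 0.05 s, during which the arm holds its last target.

## Task

Close the oil filler of the small hydraulic power pack with the black sprung dust cap from the metal tray: pinch its two finger lugs together, set it into the neck, press it down gently against the sprung disc until its flange is fully home on the rim, then let the lugs spring out so that it stays latched under the rim. Do not force it, and leave the other things as they are.

Things in the scene. Friction and masses are not known exactly. Their poses are not given: they have to be found in the camera images.
- cap_mid (a point): Middle of the loose black dust cap, 28 mm above its underside (cap 56 mm high, 85 g, upright in the tray, any yaw); z up, y along the line through its two finger lugs. From the bottom: round plug 50 mm diameter, 24 mm high, foot chamfered 3 mm; flange 62 mm diameter, 24 to 28 mm up; two upright lugs at +y and -y, 28 to 56 mm up, each 24 mm wide (along x), 6 mm thick.
- tab_a (a joint): How far the lug at the cap's +y is pinched in: 0 = sprung out, 0.0055 m = fully in; its spring pushes out with 5 N at 0, 10 N fully in. Lug outer faces: 54 mm apart free, 43 mm pinched. Each lug carries a latch tooth, 2 to 11 mm above the cap's underside, 12 mm wide, that sticks out of the plug: 29.5 mm from the axis when free, 24 mm (within the plug) when pinched.
- tab_b (a joint): The same for the lug and tooth at the cap's -y.
- neck (a point): Point on the axis of the filler neck, level with the pack's top plate (90 mm above the bench); z up, x towards the motor. The neck is an upright aluminium collar, 74 mm outer diameter, screwed to a different height on each pack: its flat rim is 40 to 56 mm above this point, not measured, to be felt or seen. Mouth 53 mm diameter through an inward lip 10 mm thick, wider (66 mm) below the lip.
- pack: Fixed power pack: green tank 240 x 160 mm, 90 mm high; origin under its centre, x along its length; neck axis at x = -55 mm, motor (68 mm diameter, across) at 62 mm, its top 156 mm above the bench. In the neck a sprung disc, top 4 mm below the rim, pushes up: 1 N at first, 3.6 N at 20 mm, when the flange meets the rim (hard stop), teeth then 3 mm below the lip. Latched, the cap rises 3 mm.
- tray: Fixed aluminium tray 240 x 180 mm, rim 20 mm high, floor 3 mm thick; origin under its centre, x along its 240 mm side. It holds the cap, a nut and a tube offcut.
- nut: Loose steel hexagon nut in the tray, about 35 mm wide, 15 mm high; origin under its centre. Not to be disturbed.
- offcut: Loose ring of steel tube in the tray, 34 mm diameter, 22 mm high; origin under its centre. Not to be disturbed.
- oil: Grey oil bottle standing on the bench, 64 mm diameter, 170 mm high; origin under its centre. Not to be disturbed.
- wrench: Wrench lying on the bench; not to be disturbed.
- hammer: Hammer lying on the bench; not to be disturbed.
- brush: Brush lying on the bench; not to be disturbed.
- bracket: Steel angle bracket on the bench, 90 x 50 x 55 mm; not to be disturbed.
Things that resemble listed ones, but are neither listed nor needed, are in the scene too. There is more than one size of the part that bears cap_mid; the job needs the middle-sized.

How it is judged (in metres and radians):
On the way, in this order (a step that is already met when the one before it is completed fails the run):
1. the cap is lifted out of the tray with both lugs pinched in (more than 3.5 mm each) (value of joint each of tab_a, tab_b above 0.0035 m and height (world z) of cap_mid above 0.07 m), for 0.2 s.
2. the cap is pressed down into the neck with the lugs still pinched in (value of joint each of tab_a, tab_b above 0.0035 m and z of cap_mid in the frame of neck below 0.0645 m and horizontal distance between cap_mid and neck below 0.005 m), for 0.1 s.
At the end, for the whole second after the job is handed in: The cap is down in the neck and latched under its lip: middle of the cap less than 64.5 mm above the neck point (only possible with the teeth below the lip), within 5 mm of the neck's axis, within 0.09 rad of upright, both lugs sprung out (less than 1.5 mm pinched) (z of cap_mid in the frame of neck below 0.0645 m and horizontal distance between cap_mid and neck below 0.005 m and value of joint each of tab_a, tab_b below 0.0015 m and angle between cap_mid's own z axis and vertical below 0.09 rad); the robot touches nothing.
It fails at once if the cap is forced against the power pack with more than 30 N (contact force between cap and pack above 30 N).
It fails at once if a bystander (nut, offcut, oil bottle, wrench, hammer, brush, bracket) is moved more than 30 mm (distance of any of nut, offcut, oil, wrench, hammer, brush, bracket from where it was at the start of the episode above 0.03 m).
It also fails if it takes over 69 s, if anything falls off the work surface, if the arm or the gripper's body presses on something with over 40 N, if the wrist force passes 120 N, or if a joint passes its speed limit or range.

## Working session

There is one attempt and no reset: what is moved stays moved. The work goes in short steps, each a Python script; the robot and the scene stay as the last script left them, time stands still between calls to the robot, and variables do not carry over. Pictures are saved under pics/ and viewed, and the job is handed in when it is done.

```bash
mkdir -p pics
python3 - <<'E'
from bench import robot
import cv2
for n in("side","top"):
    d=robot.get_image(n); cv2.imwrite(f"pics/{n}0.png",d["img"])
    print(n,{k:v for k,v in d.items() if k!="img"})
print(robot.current_t(),robot.current_eef_rot(),robot.current_gripper_width())
E
```

```text
side {'fovy': 57.60878409969808, 'cx': 253.94485964355144, 'cy': 188.02051679552662, 'eye': array([356.46215209, 799.60661385, 931.13786666]), 'orientation': array([-2.38304799,  0.01282233, -2.92872601])}
top {'fovy': 57.356545054660806, 'cx': 250.8725998763719, 'cy': 193.64599873022297, 'eye': array([3.63537249e+02, 6.22992038e-01, 1.36810137e+03]), 'orientation': array([-3.0028045 ,  0.01347188, -1.57020708])}
0.1 [-3.13994935e+00 -3.45382365e-04  2.78980921e+00] 1.0015107847630742
```

View pics/side0.png

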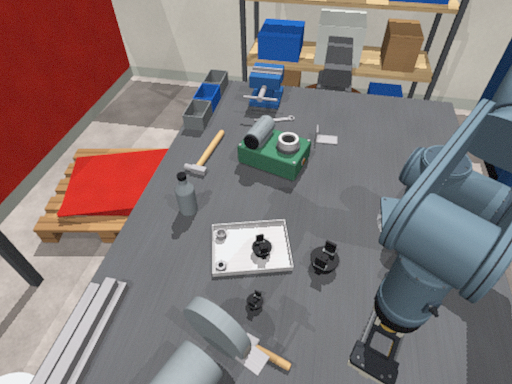

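View pics/top0.png

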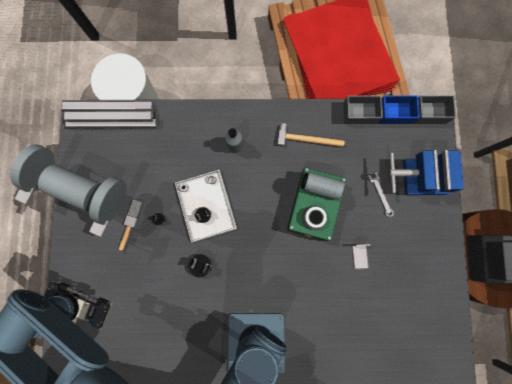

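```bash
cat > h.py <<'E'
import numpy as np, cv2
from scipy.spatial.transform import Rotation as Ro
def cam(d):
    f=d["img"].shape[0]/2/np.tan(np.radians(d["fovy"])/2)
    return f,d["cx"],d["cy"],np.array(d["eye"]),Ro.from_euler('xyz',d["orientation"]).as_matrix()
def ray(d,u,v):
    f,cx,cy,e,R=cam(d); r=R@np.array([(u-cx)/f,(v-cy)/f,1]); return e,r/np.linalg.norm(r)
def plane(d,u,v,z):
    e,r=ray(d,u,v); return e+r*(z-e[2])/r[2]
def proj(d,p):
    f,cx,cy,e,R=cam(d); q=R.T@(np.array(p)-e); return np.array([cx+f*q[0]/q[2],cy+f*q[1]/q[2]])
def tri(a,pa,b,pb):
    e1,r1=ray(a,*pa);e2,r2=ray(b,*pb)
    s=np.linalg.lstsq(np.c_[r1,-r2],e2-e1,rcond=None)[0]
    p,q=e1+s[0]*r1,e2+s[1]*r2; return (p+q)/2,np.linalg.norm(p-q)
E
python3 - <<'E'
from bench import robot
import pickle
from h import *
D={n:robot.get_image(n) for n in("side","top")}
pickle.dump(D,open("d0.pkl","wb"))
def crop(d,u0,v0,w,h,s): return cv2.resize(D[d]["img"][v0:v0+h,u0:u0+w],None,fx=s,fy=s,interpolation=cv2.INTER_CUBIC)
cv2.imwrite("pics/c_side.png",crop("side",205,215,140,100,5))
cv2.imwrite("pics/c_top.png",crop("top",145,165,100,120,5))
cv2.imwrite("pics/p_side.png",crop("side",230,110,90,70,8))
cv2.imwrite("pics/p_top.png",crop("top",280,160,75,85,7))
E
```

```text
(no output)
```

View pics/c_side.png

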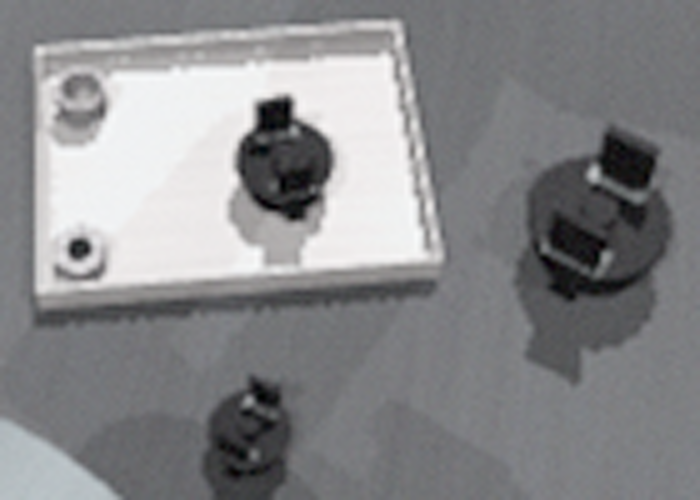

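View pics/c_top.png

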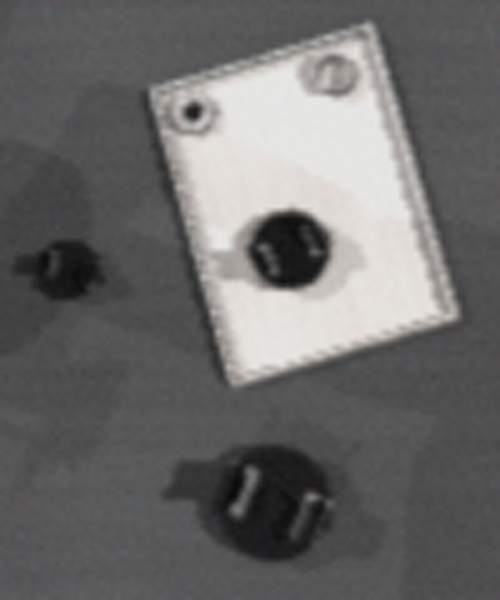

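View pics/p_side.png

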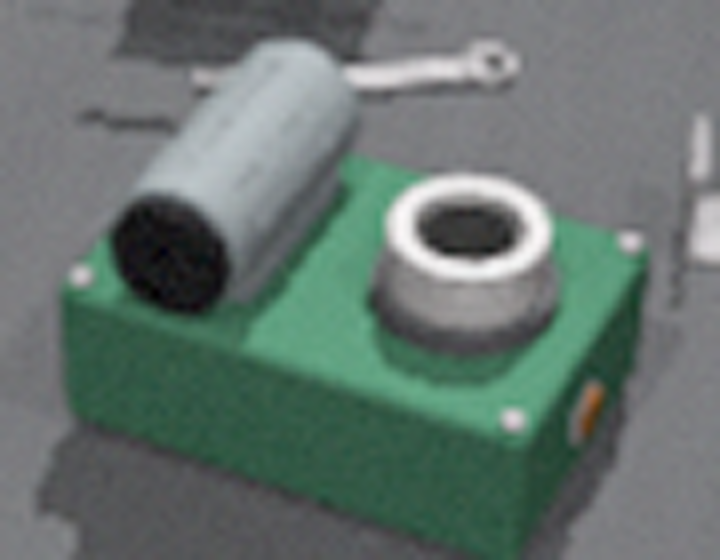

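View pics/p_top.png

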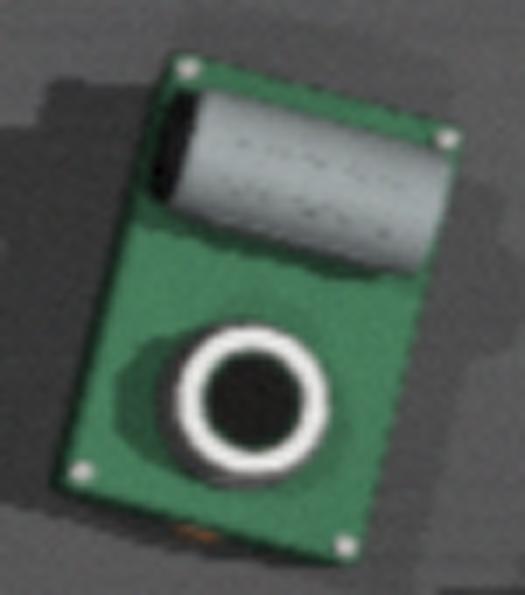

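```bash
cat > m.py <<'E'
from h import *
import pickle
D=pickle.load(open("d0.pkl","rb")); S,T=D["side"],D["top"]
def comp(d,mask,u,v):
    n,l,st,c=cv2.connectedComponentsWithStats(mask.astype(np.uint8),connectivity=4)
    # label nearest (u,v)
    ys,xs=np.nonzero(mask); i=np.argmin((xs-u)**2+(ys-v)**2)
    return (l==l[ys[i],xs[i]]).astype(np.uint8)
def hole(d,u,v):
    g=d["img"].min(2)
    m=comp(d,g>190,u,v)
    c=max(cv2.findContours(m,cv2.RETR_EXTERNAL,cv2.CHAIN_APPROX_NONE)[0],key=len)
    return cv2.fitEllipse(c),c
for d,uv in((S,(275,141)),(T,(316,205))):
    print(hole(d,*uv)[0])
es,et=hole(S,275,141)[0],hole(T,316,205)[0]
# refine: subpixel rim via upsampled mask
def up(d,u0,v0,w,h,thr,inv,s=8):
    g=cv2.resize(d["img"][v0:v0+h,u0:u0+w].max(2) if inv else d["img"][v0:v0+h,u0:u0+w].min(2),None,fx=s,fy=s,interpolation=cv2.INTER_CUBIC)
    m=((g<thr) if inv else (g>thr)).astype(np.uint8)
    cs=cv2.findContours(m,cv2.RETR_CCOMP,cv2.CHAIN_APPROX_NONE)
    out=[]
    for c,hh in zip(cs[0],cs[1][0]):
        if cv2.contourArea(c)>40*s*s:
            e=cv2.fitEllipse(c.astype(np.float32)); out.append((hh[3],(e[0][0]+.5)/s-.5+u0,(e[0][1]+.5)/s-.5+v0,e[1][0]/s,e[1][1]/s,e[2],(c.reshape(-1,2)+.5)/s-.5+np.array([u0,v0])))
    return out
if __name__=="__main__":
    rs=up(S,268,125,40,35,190,False);rt=up(T,295,185,45,45,190,False)
    for r in rs+rt: print([round(float(x),2) for x in r[:6]])
    cs=up(S,245,225,35,45,60,True);ct=up(T,185,200,40,32,75,True)
    for r in cs+ct: print([round(float(x),2) for x in r[:6]])
E
python3 m.py
```

```text
((288.1762390136719, 138.00241088867188), (12.237459182739258, 19.20106315612793), 94.31459045410156)
((315.5970153808594, 216.67681884765625), (18.973234176635742, 19.527528762817383), 139.2571258544922)
[-1.0, 288.16, 138.01, 12.82, 20.06, 93.38]
[0.0, 288.19, 138.02, 8.92, 14.69, 93.32]
[-1.0, 315.68, 216.72, 19.68, 20.29, 128.3]
[0.0, 315.65, 216.78, 15.85, 16.2, 132.38]
[-1.0, 261.51, 249.41, 14.96, 16.89, 121.86]
[-1.0, 202.41, 214.59, 14.74, 15.25, 85.96]
```

```bash
python3 - <<'E'
from bench import robot
import pickle
from h import *
D={}
for n in("side","top"):
    L=[robot.get_image(n) for _ in range(6)]
    d=L[0]; d["img"]=np.mean([x["img"] for x in L],0).astype(np.float32).round().astype(np.uint8); D[n]=d
pickle.dump(D,open("d0.pkl","wb")); print(robot.current_t())
E
cat > m2.py <<'E'
from m import *
rs=up(S,268,125,40,35,150,False);rt=up(T,295,185,45,45,150,False)
for a,b in zip(rs,rt):
    print("rim",a[0],tri(S,a[1:3],T,b[1:3]), a[3:5],b[3:5])
p,_=tri(S,rs[0][1:3],T,rt[0][1:3])
def circ(d,c,z):
    q=np.array([plane(d,u,v,z)[:2] for u,v in c]).astype(np.float32)
    return cv2.fitEllipse(q)
for nm,d,r in(("S",S,rs),("T",T,rt)):
    for k in r: print(nm,circ(d,k[6],p[2]))
for z in(27,29,31):
  ct=up(T,185,200,40,32,75,True); print("cap T flange",z,circ(T,ct[0][6],z))
# pack screws
def tops(d,pts):
    return pts
cv2.imwrite("pics/capS.png",cv2.resize(S["img"][228:268,242:282],None,fx=14,fy=14,interpolation=cv2.INTER_CUBIC))
cv2.imwrite("pics/capT.png",cv2.resize(T["img"][195:235,182:222],None,fx=14,fy=14,interpolation=cv2.INTER_CUBIC))
E
python3 m2.py
```

```text
0.8
((288.2083740234375, 137.9942626953125), (12.239706039428711, 19.276918411254883), 93.90634155273438)
((315.5826110839844, 216.64508056640625), (19.000167846679688, 19.42646598815918), 134.80055236816406)
rim -1 (array([ 455.67181379, -211.69028258,  124.87811988]), np.float64(2.3348871736468717)) (16.972492218017578, 20.078676223754883) (20.573650360107422, 21.25528335571289)
rim 3 (array([ 455.71320788, -210.62710437,  129.74282768]), np.float64(3.573694947889201)) (8.012565612792969, 13.814492225646973) (14.956268310546875, 15.337021827697754)
S ((457.1199951171875, -212.97056579589844), (72.93588256835938, 99.23339080810547), 11.76895809173584)
S ((458.19232177734375, -217.1062774658203), (46.96907043457031, 50.558101654052734), 98.29926300048828)
T ((454.6529541015625, -211.71682739257812), (73.40084075927734, 74.31847381591797), 168.72732543945312)
T ((454.3593444824219, -211.51669311523438), (53.2419319152832, 53.73979949951172), 88.93392944335938)
T ((559.6754150390625, -271.9150085449219), (17.11620330810547, 94.44054412841797), 168.82308959960938)
cap T flange 27 ((470.1115417480469, 204.62547302246094), (56.649749755859375, 58.64945602416992), 168.8006134033203)
cap T flange 29 ((469.9526062011719, 204.32122802734375), (56.565269470214844, 58.56199264526367), 168.80064392089844)
cap T flange 31 ((469.7936706542969, 204.01699829101562), (56.48078536987305, 58.47452926635742), 168.80067443847656)
```

View pics/capS.png

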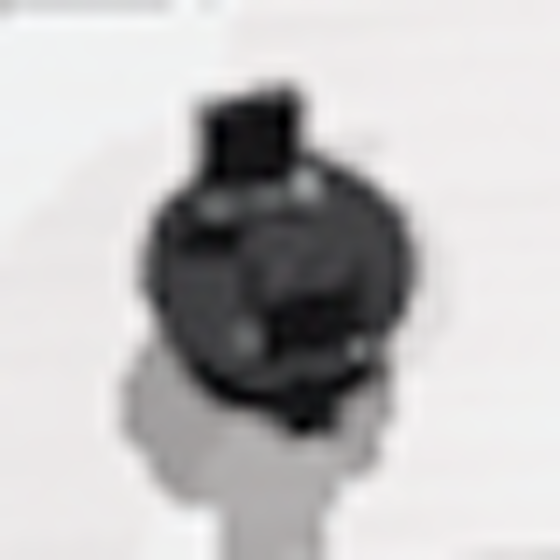

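View pics/capT.png

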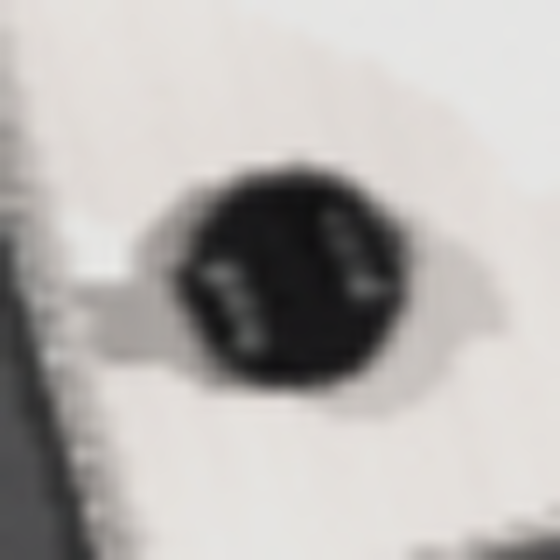

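```bash
cat > m3.py <<'E'
from m import *
for thr in(180,200,215):
    rs=up(S,268,125,40,35,thr,False);rt=up(T,295,185,38,45,thr,False)
    for a,b in zip(rs,rt): print(thr,a[0],*tri(S,a[1:3],T,b[1:3]),np.round(a[3:5],2),np.round(b[3:5],2))
P=lambda d,x,y,u0,v0,z:plane(d,(x+.5)/14-.5+u0,(y+.5)/14-.5+v0,z)
a,b=P(T,233,310,182,195,31),P(T,350,255,182,195,31); print(a,b,(a+b)/2,np.degrees(np.arctan2(*(b-a)[1::-1])))
for q in((215,270,255,345),(330,220,370,290)):
    a,b=P(T,*q[:2],182,195,31),P(T,*q[2:],182,195,31); print(np.degrees(np.arctan2(*(b-a)[1::-1])),np.linalg.norm(a-b))
for q in((215,205,305,185),(245,340,355,345)):
    a,b=P(S,*q[:2],242,228,31),P(S,*q[2:],242,228,31); print(a,b,np.degrees(np.arctan2(*(b-a)[1::-1])),np.linalg.norm(a-b))
# synthetic overlay of flange circle for size check: top
for thr in(75,100,130):
    ct=up(T,185,200,40,32,thr,True)[0]
    q=np.array([plane(T,u,v,30)[:2] for u,v in ct[6]]).astype(np.float32); print(thr,cv2.fitEllipse(q),cv2.minEnclosingCircle(q))
E
python3 m3.py
```

```text
((288.2083740234375, 137.9942626953125), (12.239706039428711, 19.276918411254883), 93.90634155273438)
((315.5826110839844, 216.64508056640625), (19.000167846679688, 19.42646598815918), 134.80055236816406)
180 -1 [ 455.86705162 -210.72323535  130.24494257] 3.4255048762100686 [13.09 20.27] [19.93 20.57]
180 0 [ 455.70845099 -210.60544501  130.24070237] 3.572290266987024 [ 8.71 14.43] [15.6  15.96]
200 -1 [ 455.89535805 -210.72209565  130.28506685] 3.3970501847461416 [12.56 19.82] [19.4  20.01]
200 0 [ 455.68231076 -210.62118111  130.37346381] 3.5559165776679036 [ 9.17 14.92] [16.13 16.5 ]
215 -1 [ 455.85972233 -210.69302716  130.33896034] 3.3736676551584566 [12.12 19.37] [18.84 19.47]
215 0 [ 455.6677353  -210.58417979  130.62240126] 3.463657446126619 [ 9.64 15.33] [16.71 17.13]
[461.75338512 219.97361775  31.        ] [476.77211216 188.26890131  31.        ] [469.26274864 204.12125953  31.        ] -64.65278575882647
-150.95416410823074 23.425770067102818
-149.49481924741656 22.246004042585877
[490.2229571  192.17450177  31.        ] [471.76644661 182.91395704  31.        ] -153.354814206719 20.64946653292195
[476.6638294 225.1701123  31.       ] [453.15054122 221.58833082  31.        ] -171.33871223891745 23.78453025482967
75 ((469.8731384277344, 204.1691131591797), (56.52302169799805, 58.51826095581055), 168.80067443847656) ((470.2725830078125, 204.7410888671875), 30.445833206176758)
100 ((469.9582214355469, 204.3190155029297), (58.502418518066406, 61.33038330078125), 172.44752502441406) ((470.7457580566406, 204.83456420898438), 31.7601375579834)
130 ((469.981689453125, 204.62533569335938), (60.64760971069336, 64.94239807128906), 176.4054412841797) ((471.3570556640625, 205.1017608642578), 33.45787048339844)
```

Run:
```python
from m import *
from bench import robot
g=lambda x,y,u0,v0:((x+.5)/14-.5+u0,(y+.5)/14-.5+v0)
print("far bit",tri(S,g(260,195,242,228),T,g(350,255,182,195)))
print("near bit",tri(S,g(300,342,242,228),T,g(233,310,182,195)))
print("lugtop?",)
print("bottle top",tri(S,(181,177),T,(234,134)))
for yaw in(26.5,-153.5):
    q=robot.inverse_kinematics([471,204.5,220],[np.pi,0,np.radians(yaw)]);print(yaw,q)
for yaw in(0,26.5,-153.5,-90,-60,90,120,-120): print(yaw,robot.inverse_kinematics([456,-211,220],[np.pi,0,np.radians(yaw)]))
```

```text
((288.2083740234375, 137.9942626953125), (12.239706039428711, 19.276918411254883), 93.90634155273438)
((315.5826110839844, 216.64508056640625), (19.000167846679688, 19.42646598815918), 134.80055236816406)
far bit (array([478.76524967, 188.28032905,  32.07690234]), np.float64(4.1627842000991055))
near bit (array([463.71583778, 220.73635774,  27.08218661]), np.float64(3.3461645435702985))
lugtop?
bottle top (array([754.80773655,  78.82732636, 151.29092183]), np.float64(9.945566388136697))
26.5 [ 1.92129269e-01  1.77656606e-01  1.58259946e+00 -4.44089210e-16
  1.38133658e+00  1.30041334e+00]
-153.5 [ 0.19212927  0.17765661  1.58259946  0.          1.38133658 -1.84117931]
0 [-6.55727365e-01  1.57391352e-01  1.60730545e+00 -4.44089210e-16
  1.37689585e+00  9.15068962e-01]
26.5 [-6.55727365e-01  1.57391352e-01  1.60730545e+00 -4.44089210e-16
  1.37689585e+00  4.52556710e-01]
-153.5 [-0.65572737  0.15739135  1.60730545  0.          1.37689585 -2.68903594]
-90 [-6.55727365e-01  1.57391352e-01  1.60730545e+00 -4.44089210e-16
  1.37689585e+00  2.48586529e+00]
-60 [-6.55727365e-01  1.57391352e-01  1.60730545e+00 -4.44089210e-16
  1.37689585e+00  1.96226651e+00]
90 [-0.65572737  0.15739135  1.60730545  0.          1.37689585 -0.65572737]
120 [-0.65572737  0.15739135  1.60730545  0.          1.37689585 -1.17932614]
-120 [-6.55727365e-01  1.57391352e-01  1.60730545e+00 -4.44089210e-16
  1.37689585e+00  3.00946406e+00]
```

The black caps, as side/top pixels:
- (262,247)/(202,215) in the tray, flange about 60 mm
- (323,258)/(199,265), larger, on the bench
- (254,300)/(157,218), smaller, on the bench

The enlarged crop confirms that the one in the tray is the middle-sized one. Its lug axis lies at about -63.5°. I'll move above it.

Run:
```python
from h import *
from bench import robot
o=[np.pi,0,np.radians(26.5)]
robot.move_ptp([471,204.5,220],o)
robot.move_linear([471,204.5,75],speed=150)
for n,(u,v,w,h) in(("side",(215,180,100,100)),("top",(160,170,90,90))):
    d=robot.get_image(n); cv2.imwrite(f"pics/pre_{n}.png",cv2.resize(d["img"][v:v+h,u:u+w],None,fx=6,fy=6,interpolation=cv2.INTER_CUBIC))
print(robot.current_t(),robot.current_tcp_pos(),robot.current_eef_rot())
```

```text
3.5667 [471.82932627 204.74448308  76.02619327] [ 3.14101966e+00 -2.08429234e-03  4.62672685e-01]
```

View pics/pre_side.png

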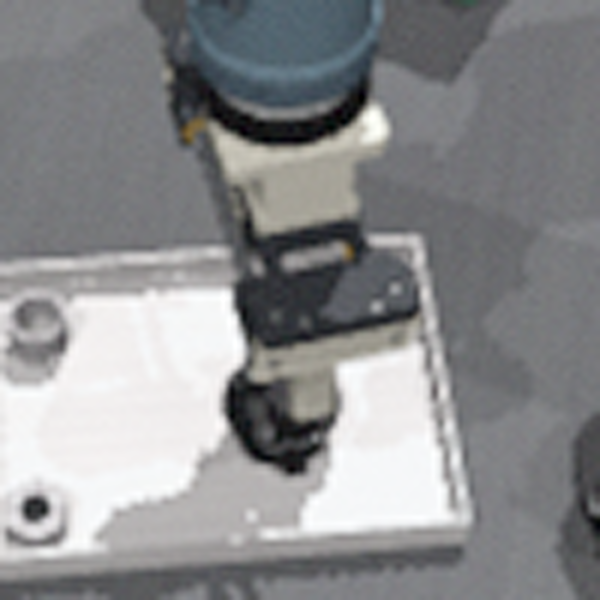

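View pics/pre_top.png

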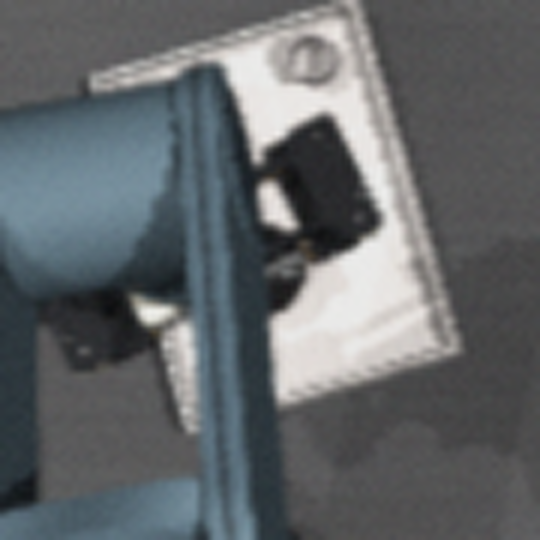

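Run:
```python
from h import *
import pickle
D=pickle.load(open("d0.pkl","rb"))
c=np.array([471.83,204.74,76]); a=np.radians(26.51-90); j=np.array([np.cos(a),np.sin(a),0]); x=np.array([-j[1],j[0],0])
for r in(-46.5,-64,46.5,64):
    for s in(-7.5,7.5):
        p=proj(D["side"],c+j*r+x*s); t=proj(D["top"],c+j*r+x*s); print(r,s,(p-[215,180])*6,(t-[160,170])*6)
```

```text
-46.5 -7.5 [322.34132805 421.50970434] [179.18884963 303.00287869]
-46.5 7.5 [292.25545504 428.28627506] [168.87184771 281.17071087]
-64 -7.5 [332.48712693 451.71777396] [153.4324387  315.74347306]
-64 7.5 [302.07139625 458.6476698 ] [143.14721976 293.87748156]
46.5 -7.5 [272.14927637 272.06804779] [315.48652517 235.58225074]
46.5 7.5 [243.7033942  278.11134501] [305.00220017 213.92864323]
64 -7.5 [263.3500871  245.86936937] [341.02547233 222.94922638]
64 7.5 [235.19311064 251.78844097] [330.509957   201.32899679]
```

Run:
```python
from h import *
from bench import robot
robot.sleep(0.2); print(robot.current_tcp_pos(),robot.current_contact_force())
print(robot.move_linear([471,204.5,34.5],speed=60,f_stop=6)); robot.sleep(.2)
print(robot.current_tcp_pos(),robot.current_contact_force())
robot.move_gripper(0.40); robot.sleep(.2)
print(robot.current_gripper_width()*93,robot.current_tcp_pos(),robot.current_contact_force(),robot.current_ft_torque())
for n,(u,v,w,h) in(("side",(215,180,100,100)),("top",(160,170,90,90))):
    d=robot.get_image(n); cv2.imwrite(f"pics/gr_{n}.png",cv2.resize(d["img"][v:v+h,u:u+w],None,fx=6,fy=6,interpolation=cv2.INTER_CUBIC))
print(robot.current_t())
```

```text
[471.37778498 204.56332616  75.55871722] [-1.03789724  0.6558361  -0.27212041]
False
[471.3524517  204.56830083  34.92140808] [0.27444312 0.0222902  0.97676691]
39.029649498243366 [471.41798641 204.63984318  35.2041607 ] [-1.05491725 -0.06992761  5.40904205] [0.01644764 0.38498702 0.02758896]
6.075
```

View pics/gr_side.png

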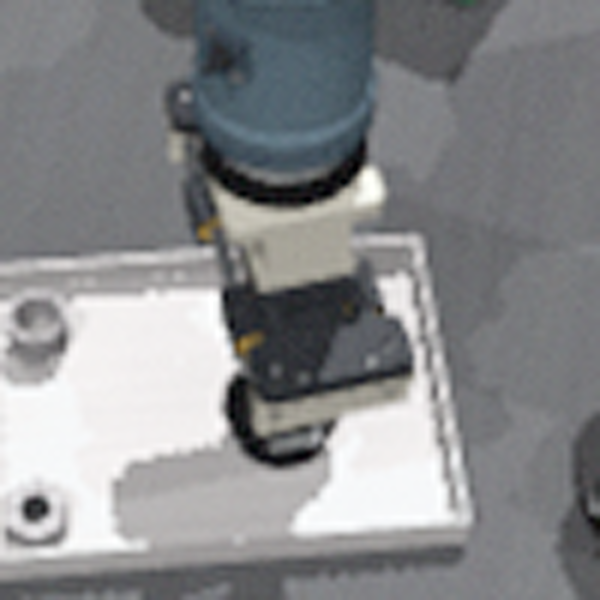

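Run:
```python
from h import *
from bench import robot
p=robot.current_tcp_pos()
robot.move_linear([471.4,204.6,110],speed=60); robot.sleep(.2)
print(robot.current_gripper_width()*93,robot.current_tcp_pos(),robot.current_contact_force(),robot.current_ft_torque())
for n,(u,v,w,h) in(("side",(215,160,100,100)),("top",(160,170,90,90))):
    d=robot.get_image(n); cv2.imwrite(f"pics/li_{n}.png",cv2.resize(d["img"][v:v+h,u:u+w],None,fx=6,fy=6,interpolation=cv2.INTER_CUBIC))
print(robot.current_t())
```

```text
38.44217383405794 [471.22144473 204.54811846 109.69138778] [ 0.06688304  0.70395033 -2.41988508] [-0.04704981  0.15994694 -0.02113893]
7.7833
```

View pics/li_side.png

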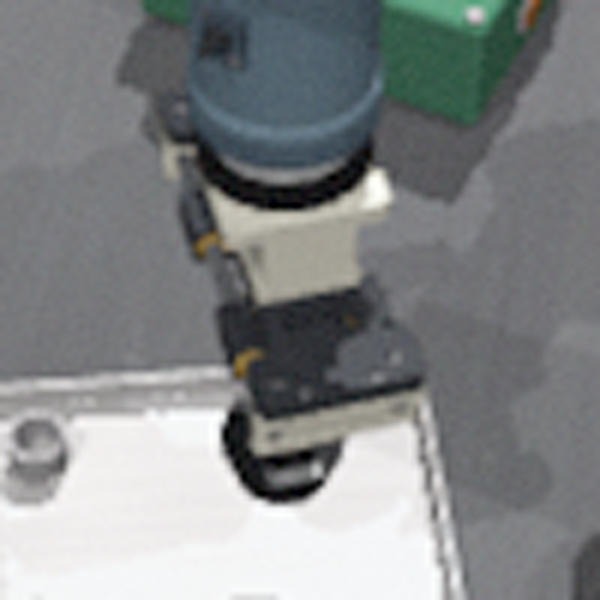

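View pics/li_top.png

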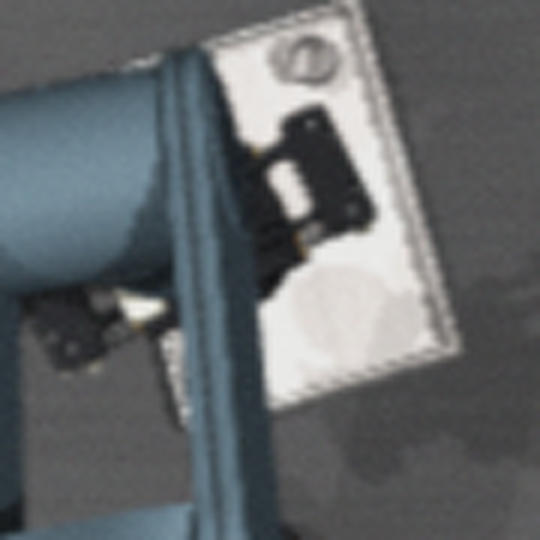

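Run:
```python
from h import *
from bench import robot
o=[np.pi,0,np.radians(26.5)]
robot.move_linear([471.4,204.6,230],speed=200)
robot.move_linear([455.8,-210.7,230],speed=200)
robot.move_linear([455.8,-210.7,195],speed=100); robot.sleep(.3)
print(robot.current_gripper_width()*93,robot.current_tcp_pos(),robot.current_eef_rot(),robot.current_contact_force(),robot.current_ft_torque())
import pickle
D={}
for n,(u,v,w,h) in(("side",(240,80,90,75)),("top",(270,170,90,80))):
    d=robot.get_image(n); D[n]=d; cv2.imwrite(f"pics/ne_{n}.png",cv2.resize(d["img"][v:v+h,u:u+w],None,fx=8,fy=8,interpolation=cv2.INTER_CUBIC))
pickle.dump(D,open("d1.pkl","wb"))
print(robot.current_t())
```

```text
38.23379126017094 [ 456.09781898 -210.91627633  195.56669151] [ 3.14058361e+00 -4.84822850e-04  4.62556990e-01] [ 0.50766583  0.35897875 -0.65654154] [-0.00696623  0.17061107 -0.00814442]
11.6583
```

View pics/ne_side.png

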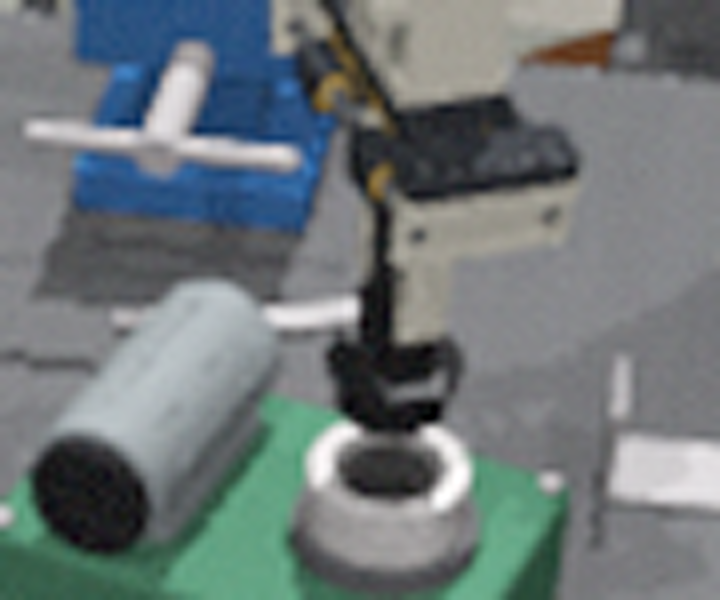

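View pics/ne_top.png

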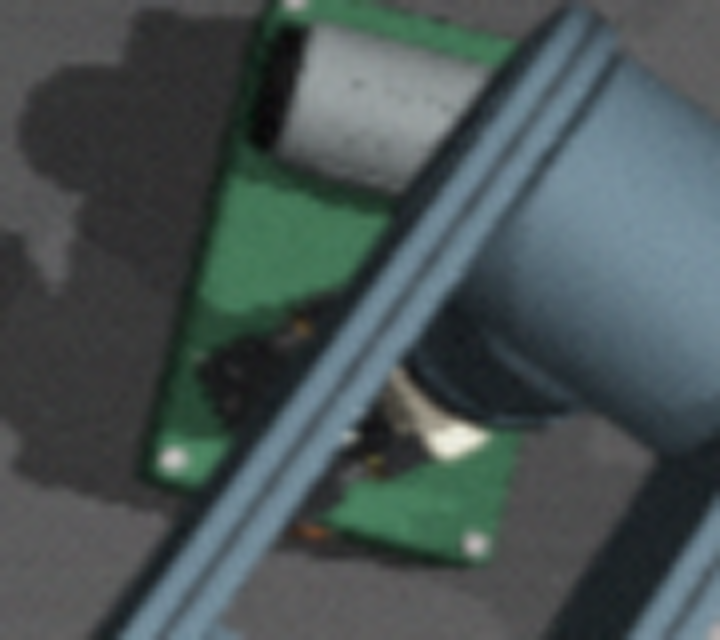

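Run:
```python
from h import *
import pickle
D=pickle.load(open("d1.pkl","rb")); S=D["side"]
cv2.imwrite("pics/z.png",cv2.resize(S["img"][115:150,270:310],None,fx=18,fy=18,interpolation=cv2.INTER_CUBIC))
c=np.array([456.1,-210.9,0])
for z in(187.4,191.4):
  P=np.array([proj(S,c+[31*np.cos(t),31*np.sin(t),z]) for t in np.linspace(0,6.28,200)])
  print(z,P.min(0),P.max(0),(P.min(0)+P.max(0))/2)
P=np.array([proj(S,c+[25*np.cos(t),25*np.sin(t),166.3]) for t in np.linspace(0,6.28,200)]);print(P.min(0),P.max(0))
P=np.array([proj(S,c+[37*np.cos(t),37*np.sin(t),131]) for t in np.linspace(0,6.28,200)]);print("rim pred",P.min(0),P.max(0))
g=S["img"].max(2)
for v in range(121,133): print(v,g[v,276:302])
```

```text
187.4 [280.73221974 120.02721729] [298.35627588 130.60733482] [289.54424781 125.31727605]
191.4 [280.78083917 119.10149789] [298.44669555 129.67437507] [289.61376736 124.38793648]
[282.16012942 125.83622807] [296.19745512 134.39611463]
rim pred [278.42421875 131.64311734] [298.78083301 144.37223382]
121 [120 124 109 118 123 106  81 113 104  33  36  23  34 111 160 167 153 150
 147 129 133 142 138 142 143 138]
122 [114 120 119 131 138 110  65  84  82  32  23  28  38  97 142 138 116 107
  99  78 100 137 138 142 140 137]
123 [140 142 144 143 121  68  21  36  42  41  36  31  19  49  54  46  40  17
  43  58  64 108 134 143 142 137]
124 [141 139 141 144 105  29  39  27  27  34  39  18  23  29  25  26  18  24
  48  62  56  84 129 144 138 142]
125 [140 141 140 142 114  47  24  30  31  38  28  27  24  32  26  25  25  30
  40  56  55  74 125 144 141 141]
126 [137 142 138 142 121  60  33  30  33  36  36  29  26  28  29  22  25  25
  80  91  60  78 121 136 131 134]
127 [139 139 140 139 133  97  50  28  32  27  39  56  42  26  33  45  56  79
 127 110  61 102 129 126 125 124]
128 [137 143 141 144 142 117  58  33  35  34  35  55  75  81 106 113 119 123
 138 106  64 111 127 126 123 124]
129 [139 138 136 142 141 117  55  32  22  30  33  41  78 111 115 117 112 101
 106  88  93 123 128 130 128 127]
130 [156 159 150 145 134 110  57  13  24  32  33  25  54  59  54  33  23  24
  19  68 115 125 125 127 124 124]
131 [166 174 170 163 158 149  95  28  29  24  29  31  28  25  28  34  20  19
   6  85 127 132 129 126 132 131]
132 [169 172 169 169 170 169 172 135  47  20  22  27  28  20  32  25  23  14
  43 104 137 142 134 124 134 138]
```

View pics/z.png

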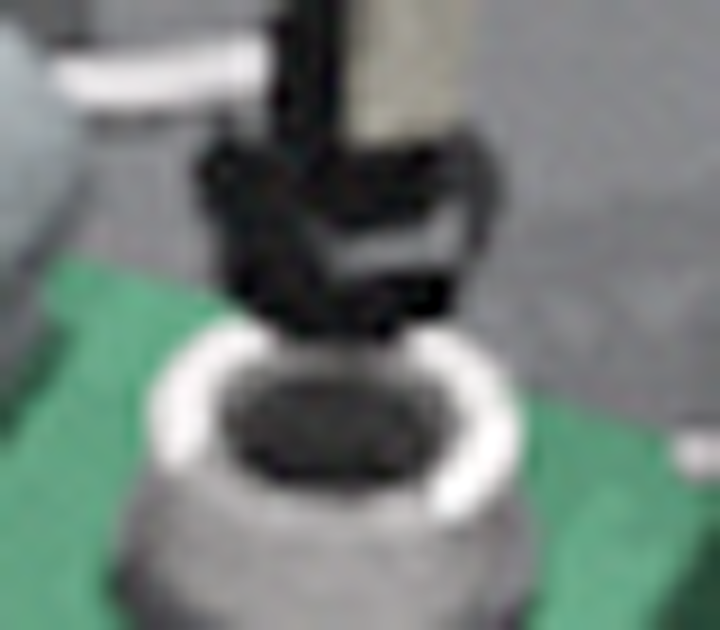

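Run:
```python
from h import *
from bench import robot
X,Y=455.3,-210.7
robot.move_linear([X,Y,172],speed=60); robot.sleep(.3)
f0=robot.current_contact_force(); print(robot.current_tcp_pos(),f0)
for z in (166,163,160,157,154,151):
    s=robot.move_linear([X,Y,z],speed=15,f_stop=5)
    print(z,s,np.round(robot.current_tcp_pos(),2),np.round(robot.current_contact_force()-f0,2),np.round(robot.current_ft_torque(),3),round(robot.current_gripper_width()*93,2))
    if s: break
d=robot.get_image("side");cv2.imwrite("pics/in1.png",cv2.resize(d["img"][100:160,250:320],None,fx=10,fy=10,interpolation=cv2.INTER_CUBIC))
print(robot.current_t())
```

```text
[ 455.49429268 -210.842329    172.31321554] [-0.1499242  -0.41844382 -0.98418309]
166 False [ 455.27 -210.68  165.92] [0.41 0.05 0.79] [-0.04   0.155 -0.027] 38.11
163 False [ 455.21 -210.63  162.87] [0.11 0.69 0.57] [-0.051  0.122 -0.029] 38.0
160 False [ 455.39 -210.8   160.05] [-0.3   0.6   1.37] [-0.034  0.139 -0.043] 38.38
157 False [ 455.34 -210.75  156.96] [0.3  0.52 2.23] [-0.106  0.056  0.   ] 38.39
154 False [ 455.34 -210.74  153.98] [0.54 0.02 1.8 ] [-0.052  0.11  -0.041] 38.16
151 False [ 455.33 -210.72  150.94] [0.62 0.3  2.65] [-0.09   0.09   0.027] 38.67
14.8417
```

View pics/in1.png

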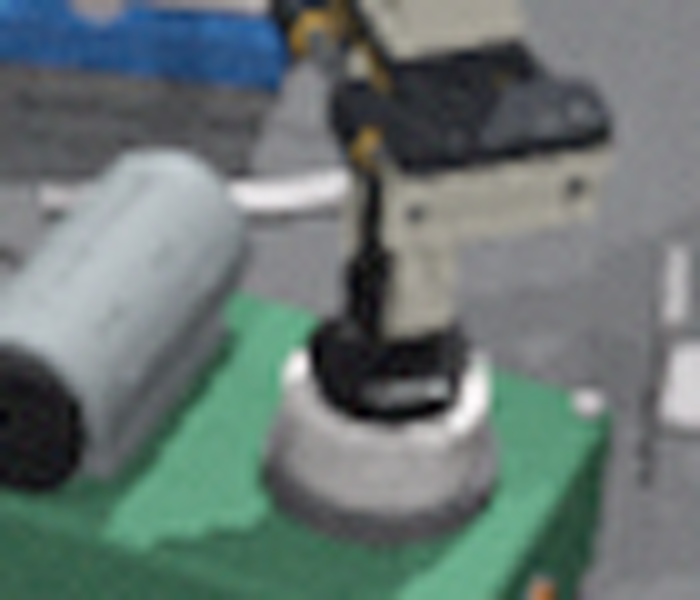

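The plug has entered cleanly: in the side crop the flange sits centred in the rim at (388,375), with only about 2 N from the disc. Next I'll press on to the hard stop.

Run:
```python
from h import *
from bench import robot
X,Y=455.3,-210.7
f0=-0.98
z=151
while z>132:
    z-=1
    s=robot.move_linear([X,Y,z],speed=8,f_stop=5)
    F=robot.current_contact_force()
    print(z,s,np.round(robot.current_tcp_pos(),2),np.round(F,2),np.round(robot.current_ft_torque(),3),round(robot.current_gripper_width()*93,2))
    if s or F[2]-f0>9: break
robot.sleep(.2)
F=robot.current_contact_force();print(np.round(robot.current_tcp_pos(),2),np.round(F,2),robot.current_eef_rot())
d=robot.get_image("side");cv2.imwrite("pics/in2.png",cv2.resize(d["img"][100:160,250:320],None,fx=10,fy=10,interpolation=cv2.INTER_CUBIC))
print(robot.current_t())
```

```text
150 False [ 455.34 -210.75  150.01] [ 0.96 -0.28  1.78] [-0.069  0.071  0.022] 38.25
149 False [ 455.33 -210.76  148.99] [-0.14 -0.49  1.51] [-0.089  0.006  0.002] 38.07
148 False [ 455.36 -210.78  148.  ] [-0.21 -0.38  1.37] [-0.137  0.087  0.037] 38.48
147 False [ 455.33 -210.73  146.98] [0.73 0.35 1.37] [-0.131  0.09   0.036] 38.46
146 False [ 455.33 -210.74  145.99] [ 0.19 -0.66  2.25] [-0.093  0.062  0.005] 38.5
145 False [ 455.34 -210.73  144.99] [0.21 0.13 1.83] [-0.089  0.053 -0.006] 38.42
144 False [ 455.33 -210.76  144.  ] [-0.74 -1.22  1.06] [-0.149  0.036  0.009] 38.22
143 False [ 455.31 -210.72  142.98] [ 0.17 -0.57  2.76] [-0.13  0.01  0.  ] 38.63
142 False [ 455.3  -210.71  141.97] [0.83 0.02 1.43] [-0.15   0.101  0.061] 38.26
141 False [ 455.34 -210.72  141.03] [ 0.65 -0.81  2.95] [-0.114  0.015  0.006] 38.5
140 True [ 455.56 -210.76  140.77] [-1.34  1.69  5.73] [0.199 0.352 0.007] 38.4
[ 455.54 -210.75  140.76] [0.05 0.94 5.36] [ 3.14106042e+00 -4.91193108e-04  4.62489669e-01]
18.05
```

View pics/in2.png

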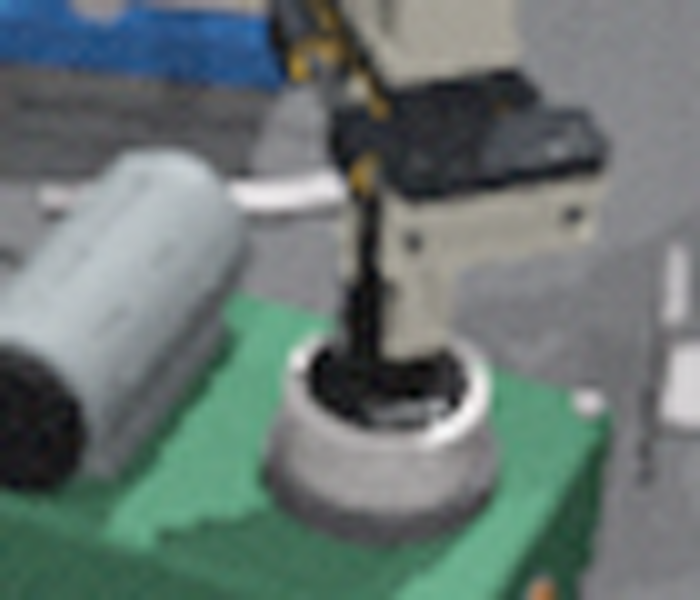

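Run:
```python
from h import *
from bench import robot
X,Y=455.4,-210.7
for z in (140.4,140.1,139.8,139.5,139.2,138.9,138.6):
    s=robot.move_linear([X,Y,z],speed=5,f_stop=8); robot.sleep(.1)
    F=np.mean([robot.current_contact_force() for _ in range(5)],0)
    print(z,s,np.round(robot.current_tcp_pos(),2),np.round(F,2),np.round(robot.current_ft_torque(),3))
    if s or F[2]>10: break
print(robot.current_t(),robot.current_gripper_width()*93)
```

```text
140.4 False [ 455.5  -210.74  140.8 ] [-1.05 -0.45  6.25] [ 0.099  0.219 -0.001]
140.1 False [ 455.52 -210.77  140.73] [-0.45  0.25  6.22] [0.174 0.349 0.039]
139.8 False [ 455.57 -210.78  140.66] [-0.21  1.32  9.12] [0.304 0.379 0.051]
139.5 False [ 455.58 -210.79  140.58] [-0.8   1.04 10.6 ] [0.281 0.453 0.006]
19.4583 38.88186883905436
```

Hard stop at TCP z = 140.6, which is 20 mm after the disc was first felt at about 160. It fits a rim height of about 132.6, against 130–131 measured from the images. I'll release now.

Run:
```python
from h import *
from bench import robot
robot.move_gripper(0.85); robot.sleep(.3)
print(robot.current_gripper_width()*93,robot.current_tcp_pos(),robot.current_contact_force(),robot.current_ft_torque())
robot.move_linear([455.4,-210.7,230],speed=80)
q=robot.current_qpos(); 
robot.move_linear([330,80,300],speed=200); robot.sleep(.3)
import pickle
D={}
for n,(u,v,w,h) in(("side",(250,100,70,60)),("top",(285,180,70,60))):
    L=[robot.get_image(n) for _ in range(4)]; d=L[0]; d["img"]=np.mean([x["img"] for x in L],0).round().astype(np.uint8); D[n]=d
    cv2.imwrite(f"pics/fin_{n}.png",cv2.resize(d["img"][v:v+h,u:u+w],None,fx=10,fy=10,interpolation=cv2.INTER_CUBIC)); cv2.imwrite(f"pics/full_{n}.png",d["img"])
pickle.dump(D,open("d2.pkl","wb"))
print(robot.current_t(),robot.current_contact_force())
```

```text
78.76556203213515 [ 455.41361495 -210.70981972  139.5153998 ] [0.70346388 0.11703175 0.04573646] [-0.01924789  0.11018258 -0.00776321]
24.3417 [-0.19557899 -0.39127582 -0.55520886]
```

View pics/fin_side.png

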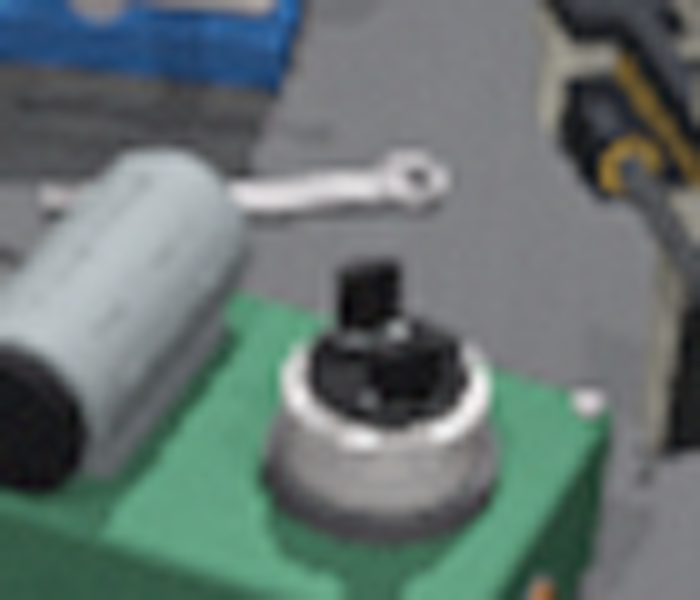

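View pics/fin_top.png

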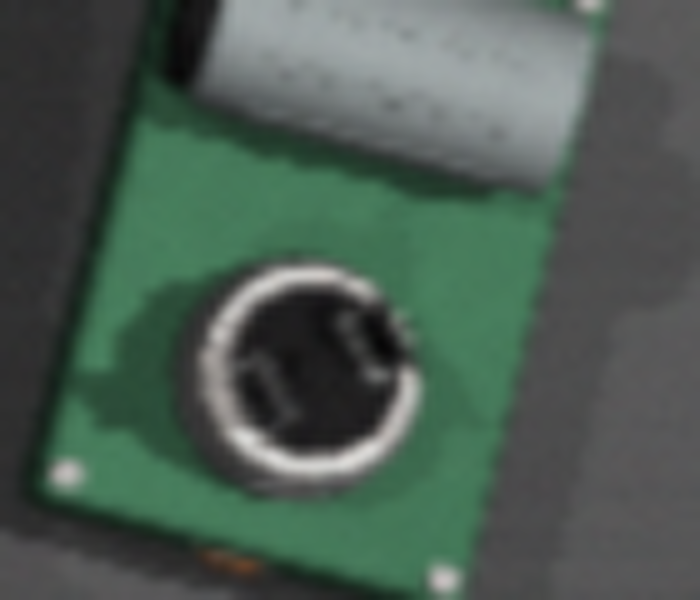

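View pics/full_side.png

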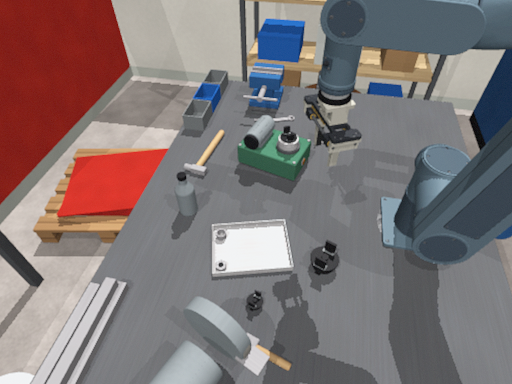

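Run:
```python
from h import *
import pickle
D=pickle.load(open("d2.pkl","rb")); S,T=D["side"],D["top"]
G={}
for n,(u,v,w,h) in(("side",(275,120,30,30)),("top",(298,202,34,30))):
    cv2.imwrite(f"pics/fz_{n}.png",cv2.resize(D[n]["img"][v:v+h,u:u+w],None,fx=20,fy=20,interpolation=cv2.INTER_CUBIC))
# expected projections of latched cap: flange at 135.6..139.6, lug tops at 167.6, axis TCP
c=np.array([455.4,-210.7,0]);a=np.radians(-63.5);j=np.array([np.cos(a),np.sin(a),0]);x=np.array([-j[1],j[0],0])
for r in(27,21,-21,-27):
  for z in(167.6,139.6):
    for s in(-12,12):
      p=c+j*r+x*s+[0,0,z]; print(r,z,s,((proj(S,p)-[275,120]+.5)*20).round(),((proj(T,p)-[298,202]+.5)*20).round())
```

```text
27 167.6 -12 [314. 108.] [573. 273.]
27 167.6 12 [187. 129.] [507. 148.]
27 139.6 -12 [304. 232.] [541. 286.]
27 139.6 12 [180. 254.] [476. 163.]
21 167.6 -12 [324. 127.] [542. 289.]
21 167.6 12 [197. 148.] [476. 164.]
21 139.6 -12 [315. 252.] [511. 301.]
21 139.6 12 [190. 273.] [446. 179.]
-21 167.6 -12 [400. 266.] [324. 399.]
-21 167.6 12 [270. 288.] [258. 273.]
-21 139.6 -12 [389. 391.] [298. 409.]
-21 139.6 12 [261. 413.] [233. 286.]
-27 167.6 -12 [411. 286.] [293. 415.]
-27 167.6 12 [281. 308.] [227. 289.]
-27 139.6 -12 [399. 411.] [267. 424.]
-27 139.6 12 [272. 433.] [203. 301.]
```

View pics/fz_side.png

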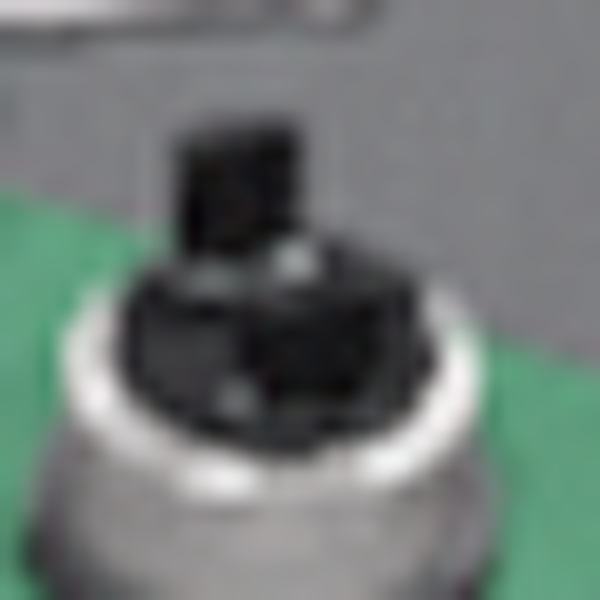

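View pics/fz_top.png

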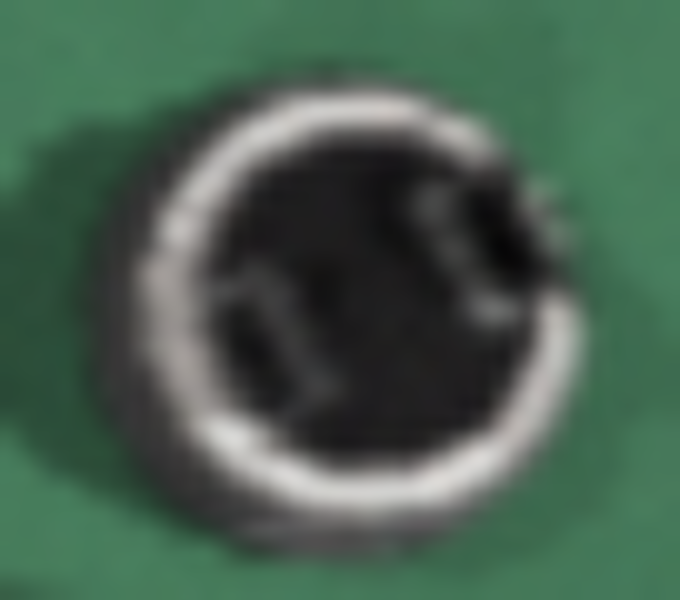

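```bash
python3 -c "
from bench import robot
print(robot.current_t(),robot.current_contact_force()); robot.hand_in()"
```

```text
24.3417 [-0.19557899 -0.39127582 -0.55520886]
the job is handed in; nothing more can be done
```

The cap is in the filler neck and appears latched, and I handed the job in at 24.3 s; the interface gives no verdict.

- **What I did:** I picked the middle-sized cap from the tray with both lugs pinched. I set it into the neck and pressed to the hard stop, with at most about 11 N on the tool. Then I opened the jaws and moved the arm clear.
- **Seating:** I felt the stop at TCP z = 140.6, about 20 mm after first touching the disc. That puts the rim near z = 132.6, where the cameras gave 130–131.
- **Final pictures:** The cap sits centred and looks upright. The far lug's top edge is within about 2 mm of where a latched cap would put it, with the lugs in the sprung-out position. In the last full side picture the nut, offcut and other bystanders stand where they started.
- **What disagreed:**
  - The two cameras differed by about 3.4 mm, mostly along x. I corrected for this by comparing cap and neck directly in the side view.
  - The gripper read about 38–39 mm on the pinched lugs instead of the expected 43 mm. I did not find out why.

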